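# Lock the hold-down bar over the granite punching slab

### The arm

A 6-joint arm with a two-finger parallel gripper is mounted at the origin on the work surface. World frame = base frame: x ahead of the robot, y to its left, z up, the work surface at z = 0. Lengths are in m, angles in rad, forces in N, time in s.
With the tool pointing down it reaches from about 0.375 to 0.975 m from the base axis. Payload 3.8 kg.
Tool frame: the origin (TCP) lies between the finger pads; the fingertips stand 22 mm ahead of it and the grasp point (between the pads) lies 3 mm ahead of it (bot.finger_overhang is the distance from the TCP to the fingertips, in m); x points along the fingers, y is the direction in which the jaws open and shut, and the axes are right-handed (so a half turn about x gives the same grasp; the last joint's range is limited). The gripper opens to 85 mm and grips with 20 to 120 N. Pads are 22 mm wide; open, the fingers measure 114 mm over their backs; the gripper's body (76 mm by 85 mm) begins 54 mm behind the grasp point. The pads swing forward as they close: fully open they stand 13 mm farther back than shut.
Start: joints at [1.181, 0.264, 1.604, -0, 1.274, -0.037], TCP at [0.233, 0.633, 0.253] pointing down, gripper open.
Joint ranges: [-2.63, 2.63], [-0.94, 2.18], [0.31, 2.57], [-1.31, 4.45], [0, 2.66], [-2.55, 2.55]. Speed limits (rad/s): [2.57, 2.57, 3.14, 3.14, 3.14, 3.14].

### API

Orientations are given as a rotation vector (axis times angle).
In Python, from workcell import bot gives the robot as it stands. The module is installed in compiled form; this text tells all that it offers.
- The arm moves only by the tool arm_command, never from a script. Its argument "series" is a list that holds one entry, the list of rows, each a list of 7 numbers: the turn, a rotation vector about the tool's x, y, z in rad, then the shift along the tool's x, y, z in cm, then the opening, from 0 (shut) to 1 (fully open). In form: [[[rx, ry, rz, x, y, z, grip], ...]]. A call has 1 to 10 rows; each row shifts and turns the pose as measured when the row begins, along the tool's axes as they then stand; what a row does not reach is not made up. A row lasts 1/10 s, in which the tool goes at most 50 mm and 8.59 degrees, less where a joint would pass 70% of its speed; a pose out of reach is approached as far as the arm can. A call is refused whole if a number of a shift passes 5 or a number of a turn 0.15, either way. A call with a gripper value outside its range is refused whole. The fingers move at their own pace and stop on an object; "newtons" is the grip in N (left out, the last holds). Time passes only in rows, so rows that do not move let the fingers close. It gives the time, the measured TCP pose, the force and the opening at its end, in the units of the state.
- bot.read_state(): the state, without advancing time (a new reading comes with each control period).
- bot.read_camera(name): name is "scene" or "top" or "wrist"; returns (picture, depth): 400x640x3 uint8, blue, green, red; 400x640 float32, m along the optical axis (not along the pixel's ray), 0 where there is no reading.
- bot.camera_info(name): a dict with "K" (3x3 intrinsics, pixels), "extrinsics" (4x4, takes a point from camera to world coordinates). Camera axes: x right, y down, z forward; pixel columns grow to the right and rows downward; lengths in m; the calibration is good to about 2 mm. A picture is of the moment at which its call begins: read the wrist's pose just before it. camera_info takes no time and is no camera call; for the wrist camera it gives the pose at the moment of the call.
- bot.finish_job(): hands the job in, once; it reports no verdict.
The state is a dict: "time": time; "q": joint angles; "joint_vel": joint speeds; "joint_torque": joint torques, N m; "tool_pos": TCP position; "tcp_rot": TCP orientation; "wrist_force": force on the tool from outside, world axes, zero at the start; "torque": the same for the moment, N m; "width": opening from 0.0 (shut) to 1.0 (fully open).
Only numpy, scipy, OpenCV 4.12 (cv2) and the standard library are available. Lean on these libraries where they do the work, as an engineer would, in place of code of your own. Each camera call takes 0.05 s, during which the arm holds its last target.

### The job

Lock the steel bar over the granite punching slab: turn the bolt with the long handle clockwise (seen from above) fully to its stop first, then the bolt with the short handle likewise. Do not turn the bolt on the separate wooden gauge block, and let go at the end.

Things in the scene. Friction and masses are not known exactly. Their poses are not given: they have to be found in the camera images.
- long_bolt_grip (a point): On the upright turning axis of the long-handled bolt, at either end of the steel bar; 101 mm above the table. Handle: upright dark steel wing 76 mm long, 12 mm thick, 32 mm tall; the point is 12 mm below its top. x axis along the wing, z up; it turns with the bolt, which neither rises nor sinks. Under the wing: 16 mm of air round a neck 16 mm and a washer 34 mm across (4 mm thick).
- short_bolt_grip (a point): The same for the short-handled bolt at the bar's other end, 196 mm away: wing 36 mm long, otherwise same sizes, height and axes. The bar (250 x 36 mm, top 65 mm above the table) crosses a grey granite slab 150 x 150 mm on a plywood base 170 x 270 mm.
- long_bolt (a joint): turn of the long-handled bolt in rad, growing clockwise seen from above: 0 = open, wing across the bar; 1.57 = hard end stop, wing in line with the bar. It starts between 0.15 and 0.6 and needs a torque of about 0.1 N m; it stays where it is left.
- short_bolt (a joint): turn of the short-handled bolt: same meaning, range and stiffness as long_bolt.
- gauge_bolt_end (a point): Bystander, not to be turned: one end of the wing handle (50 mm long, 12 mm thick, same heights) of the single bolt on a separate wooden block (70 x 80 mm) on its own plywood base, on the other side of the robot's midline from the granite slab. The point is 25 mm from that bolt's axis, 101 mm above the table.

How it is judged:
On the way, in this order (a step that is already met when the one before it is completed fails the run):
1. the long-handled bolt is turned to within 10 degrees of its stop (value of joint long_bolt above 1.39 rad), for 0.2 s.
2. then the short-handled bolt is turned to within 10 degrees of its stop (value of joint short_bolt above 1.39 rad), for 0.2 s.
At the end, for the whole second after the job is handed in: both bolts on the granite slab's bar stand within 10 degrees of their end stops (joints above 1.39 rad) and the gauge block's bolt is as it was (handle end within 6 mm) (value of joint each of long_bolt, short_bolt above 1.39 rad and distance of gauge_bolt_end from where it was at the start of the episode below 0.006 m); the robot touches nothing.
It fails at once if the gauge block's bolt is turned (its handle end moves more than 6 mm) (distance of gauge_bolt_end from where it was at the start of the episode above 0.006 m).
It also fails if it takes over 48 s, if anything falls off the work surface, if the arm or the gripper's body presses on something with over 40 N, if the wrist force passes 120 N, or if a joint passes its speed limit or range.

## Working session

There is one attempt and no reset: what is moved stays moved. The work goes in short steps, Python scripts to look and compute and a tool call to move; the robot and the scene stay as the last step left them, time stands still between calls to the robot, and variables do not carry over. Pictures are saved under pics/ and viewed, and the job is handed in when it is done.

Besides the shell and the picture viewer there is one more tool, called after ">>>" as name([rows], argument=value, ...), one row to a line, values as JSON. arm_command: Moves the arm, as the interface text tells. Its arguments: {"type":"object","properties":{"series":{"type":"array"},"newtons":{"type":"number"}},"required":["series"]}

```bash
mkdir -p pics
python3 - <<'E'
from workcell import bot
import cv2,numpy as np
s=bot.read_state()
for k,v in s.items(): print(k,np.round(v,4))
for n in ["top","scene"]:
    p,d=bot.read_camera(n); cv2.imwrite(f"pics/{n}0.png",p); np.save(f"{n}0.npy",d)
    i=bot.camera_info(n); print(n,np.round(i["K"],1).tolist(),np.round(i["extrinsics"],3).tolist())
print(bot.finger_overhang)
E
```

```text
time 0.0
q [ 1.1811  0.2648  1.6054 -0.      1.2737 -0.0369]
joint_vel [ 0.0013 -0.0003 -0.0015  0.0014 -0.0012  0.0012]
joint_torque [ 9.00000e-04 -5.15119e+01 -3.67314e+01  1.00000e-04  1.27000e-02
 -0.00000e+00]
tool_pos [0.233  0.6328 0.2519]
tcp_rot [ 0.275   1.5535 -0.2786]
wrist_force [-0.627   0.0489  0.0706]
torque [-0.0325 -0.015   0.0627]
width 0.9998
top [[437.5, 0.0, 319.0], [0.0, 437.5, 195.0], [0.0, 0.0, 1.0]] [[-0.016, -0.975, 0.223, 0.382], [-1.0, 0.016, -0.002, -0.01], [-0.002, -0.223, -0.975, 0.905], [0.0, 0.0, 0.0, 1.0]]
scene [[390.4, 0.0, 317.2], [0.0, 390.4, 199.2], [0.0, 0.0, 1.0]] [[0.393, 0.686, -0.612, 1.058], [0.92, -0.282, 0.274, -0.246], [0.016, -0.671, -0.742, 0.761], [0.0, 0.0, 0.0, 1.0]]
0.022
```

View pics/top0.png

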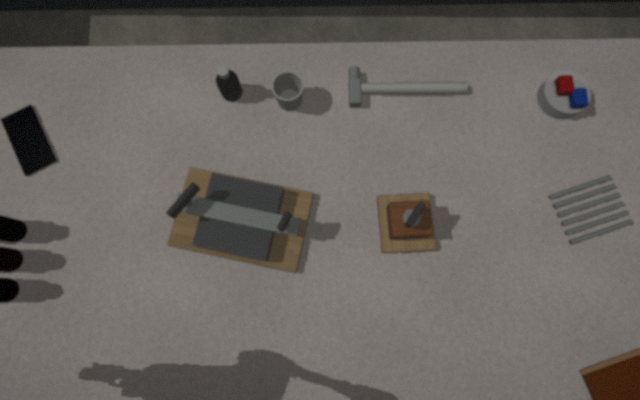

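View pics/scene0.png

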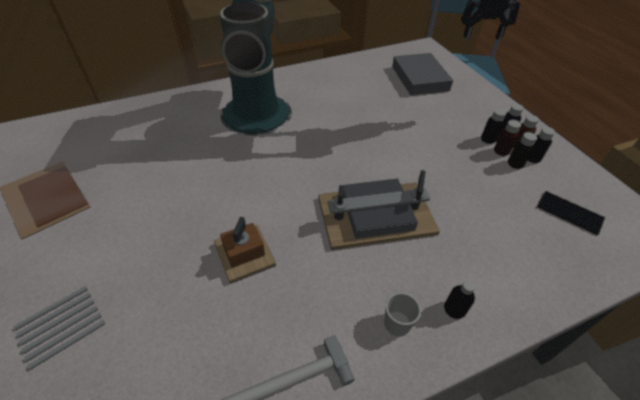

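The top view shows the slab around (240,218). The long wing is at about (183,200), the short wing at (286,222), and the gauge bolt at (414,214), which is to the right. I'll measure the wings from the depth image.

```bash
cat > h.py <<'E'
import numpy as np,cv2
from workcell import bot
def cloud(d,info):
    K=info["K"];E=np.array(info["extrinsics"]);v,u=np.indices(d.shape)
    P=np.stack([(u-K[0][2])/K[0][0]*d,(v-K[1][2])/K[1][1]*d,d],-1)
    return P@E[:3,:3].T+E[:3,3]
def wings(P,ok):
    m=(ok&(P[...,2]>.085)&(P[...,2]<.125)).astype(np.uint8)
    n,l,st,c=cv2.connectedComponentsWithStats(m)
    for i in range(1,n):
        if st[i,4]<25: continue
        q=P[l==i]; r=cv2.minAreaRect((q[:,:2]*1000).astype(np.float32))
        b=cv2.boxPoints(r); e=[b[1]-b[0],b[2]-b[1]]; a=max(e,key=np.linalg.norm)
        print(st[i].tolist(),np.round(c[i],1),"ctr mm",np.round(r[0],1),"size",np.round(r[1],1),"ang",round(np.degrees(np.arctan2(a[1],a[0]))%180,1),"z",np.round(np.percentile(q[:,2],[5,50,95]),4))
E
python3 - <<'E'
from h import *
for n in ["top","scene"]:
    d=np.load(n+"0.npy"); P=cloud(d,bot.camera_info(n)); print(n,np.percentile(P[...,2],[30,50]))
    wings(P,(d>0)&(P[...,0]<.8)&(P[...,0]>.3)&(abs(P[...,1])<.45))
p=cv2.imread("pics/top0.png")[150:290,150:460]; cv2.imwrite("pics/c0.png",cv2.convertScaleAbs(cv2.resize(p,None,fx=2.5,fy=2.5,interpolation=2),alpha=1.8))
E
```

```text
top [-1.04111312e-03  8.42641538e-05]
[166, 183, 34, 36, 452] [183.1 200.8] ctr mm [560.2 244.3] size [13.3 76. ] ang 141.5 z [0.0883 0.1111 0.1148]
[405, 202, 21, 27, 214] [415.1 214.9] ctr mm [ 525.6 -189.4] size [13.9 50.2] ang 145.4 z [0.0913 0.1119 0.1152]
[278, 212, 14, 21, 163] [284.5 221.7] ctr mm [516.5  53.7] size [12.2 35.8] ang 151.6 z [0.0909 0.1119 0.1145]
scene [-0.00295779 -0.0014955 ]
[416, 170, 10, 30, 176] [420.6 184.8] ctr mm [559.6 246. ] size [12.  78.3] ang 141.4 z [0.0887 0.1104 0.1128]
[338, 185, 6, 19, 94] [340.5 194.4] ctr mm [515.5  54.9] size [11.7 39.1] ang 155.1 z [0.0882 0.1099 0.1131]
[233, 217, 13, 26, 209] [239.1 229.3] ctr mm [ 527.1 -189.2] size [12.5 49.5] ang 144.2 z [0.0883 0.1084 0.1132]
```

View pics/c0.png

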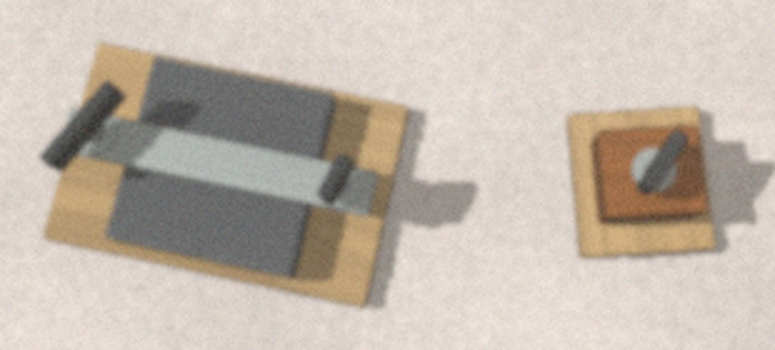

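```bash
cat >> h.py <<'E'
from scipy.spatial.transform import Rotation as Ro
def pose():
    s=bot.read_state(); return s,np.array(s["tool_pos"]),Ro.from_rotvec(s["tcp_rot"])
def goal(xyz,wing_deg=None):
    """remaining turn (rx,ry,rz) and shift cm in present tool axes; jaw y perpendicular to wing"""
    s,p,R=pose(); M=R.as_matrix()
    jaw=np.degrees(np.arctan2(M[1,1],M[0,1]))
    print("t",round(s["time"],2),"pos",np.round(p,4),"x",np.round(M[:,0],3),"jaw deg",round(jaw,1),"q",np.round(s["q"],3),"F",np.round(s["wrist_force"],1),"w",round(s["width"],3))
    if wing_deg is not None:
        opts=[]
        for k in (90,-90):
            a=np.radians(wing_deg+k); y=np.array([np.cos(a),np.sin(a),0]); x=np.array([0,0,-1.])
            T=Ro.from_matrix(np.stack([x,y,np.cross(x,y)],1)); rv=(R.inv()*T).as_rotvec(); opts.append(rv)
        for rv in opts: print("  turn tool rad",np.round(rv,3))
    print("  shift cm tool",np.round(R.inv().apply(np.array(xyz)-p)*100,2))
E
python3 -c "
from h import *
goal([.560,.245,.25],141.5)"
```

```text
t 0.1 pos [0.233  0.6329 0.2521] x [-0.001 -0.002 -1.   ] jaw deg 69.8 q [ 1.181  0.265  1.605 -0.     1.274 -0.037] F [ 0.5 -1.5 -0.4] w 0.998
  turn tool rad [-2.822 -0.003  0.   ]
  turn tool rad [0.319 0.    0.002]
  shift cm tool [  0.26 -25.1   44.09]
```

>>> arm_command([
  [[0,0,0,0,-2.3,4.0,1],[0,0,0,0,-2.3,4.0,1],[0,0,0,0,-2.3,4.0,1],[0,0,0,0,-2.3,4.0,1],[0,0,0,0,-2.3,4.0,1],[0,0,0,0,-2.3,4.0,1],[0,0,0,0,-2.3,4.0,1],[0,0,0,0,-2.3,4.0,1],[0,0,0,0,-2.3,4.0,1]],
], newtons=60)

```text
time: 1.0
tool_pos: [0.5027, 0.3069, 0.2461]
tcp_rot: [0.262, 1.56, -0.273]
wrist_force: [0.6, 0.5, -0.1]
width: 0.999
```

```bash
python3 -c "
from h import *
goal([.560,.245,.25],141.5)"
```

```text
t 1.0 pos [0.5027 0.3069 0.2461] x [-0.007 -0.006 -1.   ] jaw deg 70.5 q [ 0.507  0.113  1.796 -0.002  1.242 -0.723] F [ 0.6  0.5 -0.1] w 0.999
  turn tool rad [-2.81  -0.012 -0.004]
  turn tool rad [ 0.331 -0.003  0.008]
  shift cm tool [-0.39 -3.92  7.47]
```

>>> arm_command([
  [[0,0,0,-0.1,-2.0,3.7,1],[0,0,0,-0.1,-2.0,3.7,1],[0.11,0,0,0,0,0,1],[0.11,0,0,0,0,0,1],[0.11,0,0,0,0,0,1]],
])

```text
time: 1.5
tool_pos: [0.5642, 0.2335, 0.2451]
tcp_rot: [0.532, 1.508, -0.552]
wrist_force: [-0.1, -0.2, 0.1]
width: 1.003
```

Run:
```python
from h import *
goal([.560,.245,.25],141.5)
i=bot.camera_info("wrist")
p,d=bot.read_camera("wrist"); cv2.imwrite("pics/w1.png",cv2.convertScaleAbs(p,alpha=1.6))
P=cloud(d,i); print(np.round(i["extrinsics"],3).tolist())
wings(P,d>0)
```

```text
t 1.5 pos [0.5642 0.2335 0.2451] x [-0.01  -0.009 -1.   ] jaw deg 50.3 q [ 0.354  0.156  1.748 -0.005  1.25  -0.523] F [-0.1 -0.2  0.1] w 1.003
  turn tool rad [3.121e+00 2.100e-02 3.000e-03]
  turn tool rad [-0.02  -0.002  0.013]
  shift cm tool [-0.5   0.62 -1.06]
[[0.638, 0.741, 0.209, 0.511], [0.77, -0.608, -0.192, 0.281], [-0.015, 0.284, -0.959, 0.365], [0.0, 0.0, 0.0, 1.0]]
[325, 138, 14, 82, 1037] [332.  178.3] ctr mm [559.7 245.5] size [11.7 75.6] ang 141.3 z [0.1095 0.112  0.1133]
[152, 238, 33, 42, 899] [167.8 258.4] ctr mm [516.1  55.3] size [13.5 35.6] ang 151.5 z [0.0876 0.1065 0.1133]
[22, 349, 31, 29, 293] [ 35.4 362.4] ctr mm [ 507.9 -177.6] size [11. 15.] ang 92.3 z [0.087  0.1033 0.1134]
```

View pics/w1.png

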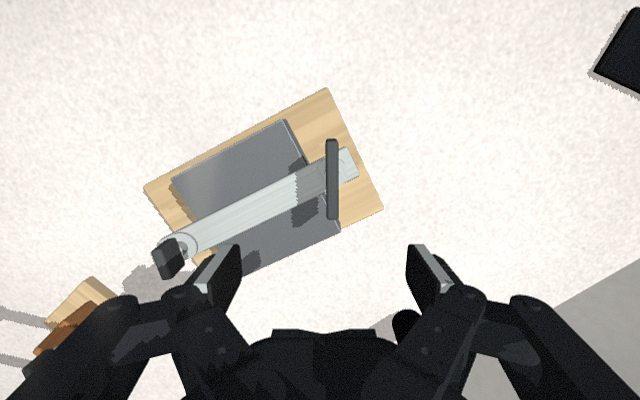

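The wrist view agrees: the long wing is at (332,178) px, which is (559.7,245.4) mm at 141.4°. Next I'll centre over it and descend.

>>> arm_command([
  [[-0.02,0,0.013,0,0.6,-1.1,1],[0,0,0,3.0,0,0,1],[0,0,0,3.0,0,0,1],[0,0,0,2.0,0,0,1],[0,0,0,0,0,0,1]],
])

```text
time: 2.05
tool_pos: [0.5575, 0.2497, 0.163]
tcp_rot: [0.52, 1.51, -0.512]
wrist_force: [-1.0, 0.3, -0.7]
width: 1.001
```

```bash
python3 -c "
from h import *
goal([.5598,.2454,.104],141.4)"
```

```text
t 2.05 pos [0.5575 0.2497 0.163 ] x [ 0.001  0.005 -1.   ] jaw deg 52.3 q [ 0.378  0.213  1.839  0.005  1.087 -0.537] F [-1.   0.3 -0.7] w 1.001
  turn tool rad [-3.127  0.007 -0.004]
  turn tool rad [ 0.015 -0.003 -0.004]
  shift cm tool [ 5.9  -0.22  0.46]
```

>>> arm_command([
  [[0.015,0,0,0,-0.2,0.45,1],[0,0,0,2.5,0,0,1],[0,0,0,2.4,0,0,1],[0,0,0,0.8,0,0,1],[0,0,0,0,0,0,1]],
])

```text
time: 2.55
tool_pos: [0.5634, 0.2487, 0.1116]
tcp_rot: [0.532, 1.5, -0.513]
wrist_force: [-0.1, -0.3, -0.1]
width: 0.999
```

```bash
python3 -c "
from h import *
goal([.5598,.2454,.104],141.4)"
```

```text
t 2.55 pos [0.5634 0.2487 0.1116] x [ 0.01  0.01 -1.  ] jaw deg 51.7 q [ 0.372  0.269  1.875  0.006  0.985 -0.534] F [-0.1 -0.3 -0.1] w 0.999
  turn tool rad [-3.136e+00  2.200e-02  3.000e-03]
  turn tool rad [ 0.006  0.002 -0.014]
  shift cm tool [ 0.75 -0.49 -0.08]
```

>>> arm_command([
  [[0,0,-0.014,0.7,-0.5,-0.1,1],[0,0,0,0,0,0,1],[0,0,0,0,0,0,1]],
])

```text
time: 2.85
tool_pos: [0.5617, 0.2461, 0.1081]
tcp_rot: [0.524, 1.501, -0.521]
wrist_force: [0.2, -1.3, -0.3]
width: 0.996
```

```bash
python3 -c "
from h import *
goal([.5598,.2454,.104],141.4)"
```

```text
t 2.85 pos [0.5617 0.2461 0.1081] x [ 0.006 -0.    -1.   ] jaw deg 51.7 q [ 0.374  0.273  1.877 -0.003  0.986 -0.528] F [ 0.2 -1.3 -0.3] w 0.996
  turn tool rad [-3.136  0.006  0.008]
  turn tool rad [ 0.006  0.005 -0.004]
  shift cm tool [ 0.41 -0.17 -0.11]
```

>>> arm_command([
  [[0,0,0,0.6,-0.2,-0.1,1],[0,0,0,0,0,0,0],[0,0,0,0,0,0,0],[0,0,0,0,0,0,0],[0,0,0,0,0,0,0],[0,0,0,0,0,0,0],[0,0,0,0,0,0,0],[0,0,0,0,0,0,0]],
], newtons=60)

```text
time: 3.65
tool_pos: [0.5601, 0.2448, 0.1036]
tcp_rot: [0.524, 1.5, -0.52]
wrist_force: [-0.7, -0.1, -0.5]
width: 0.132
```

```bash
python3 -c "
from h import *
goal([.5598,.2454,.104],141.4)"
```

```text
t 3.65 pos [0.5601 0.2448 0.1036] x [ 0.007 -0.    -1.   ] jaw deg 51.8 q [ 0.373  0.274  1.886 -0.004  0.976 -0.528] F [-0.7 -0.1 -0.5] w 0.132
  turn tool rad [-3.135  0.007  0.01 ]
  turn tool rad [ 0.006  0.006 -0.004]
  shift cm tool [-0.04  0.03 -0.06]
```

The wing is gripped at a width of about 11–12 mm. Now I'll turn clockwise, which is +rx.

>>> arm_command([
  [[0.12,0,0,0,0,0,0],[0.12,0,0,0,0,0,0],[0.12,0,0,0,0,0,0],[0.12,0,0,0,0,0,0],[0.12,0,0,0,0,0,0]],
])

```text
time: 4.15
tool_pos: [0.5594, 0.2443, 0.1036]
tcp_rot: [0.999, 1.324, -0.996]
wrist_force: [-0.3, -0.8, 2.1]
width: 0.132
```

```bash
python3 -c "
from h import *
goal([.5600,.2450,.104],77)"
```

```text
t 4.15 pos [0.5594 0.2443 0.1036] x [ 0.006 -0.002 -1.   ] jaw deg 16.2 q [ 0.373  0.274  1.886 -0.005  0.978  0.093] F [-0.3 -0.8  2.1] w 0.132
  turn tool rad [-2.632  0.008  0.003]
  turn tool rad [ 0.51   0.002 -0.006]
  shift cm tool [-0.04  0.08 -0.05]
```

>>> arm_command([
  [[0.12,0,0,0,0,0,0],[0.12,0,0,0,0,0,0],[0.12,0,0,0,0,0,0],[0.1,0,0,0,0,0,0]],
])

```text
time: 4.55
tool_pos: [0.5588, 0.2443, 0.1036]
tcp_rot: [1.352, 1.105, -1.35]
wrist_force: [-0.1, -0.5, 0.9]
width: 0.134
```

```bash
python3 -c "
from h import *
goal([.5600,.2450,.104],77);print(np.round(bot.read_state()['torque'],2))"
```

```text
t 4.55 pos [0.5588 0.2443 0.1036] x [ 0.004 -0.003 -1.   ] jaw deg -11.2 q [ 0.374  0.273  1.886 -0.005  0.979  0.572] F [-0.1 -0.5  0.9] w 0.134
  turn tool rad [-3.111e+00  7.000e-03  3.000e-03]
  turn tool rad [ 0.031  0.002 -0.005]
  shift cm tool [-0.04  0.11 -0.09]
[-0.13  0.33  0.12]
```

>>> arm_command([
  [[0.05,0,0,0,0,0,0],[0.05,0,0,0,0,0,0],[0.04,0,0,0,0,0,0],[0.03,0,0,0,0,0,0]],
])

```text
time: 4.95
tool_pos: [0.5586, 0.2445, 0.1038]
tcp_rot: [1.464, 1.01, -1.463]
wrist_force: [-0.4, 0.7, 0.3]
width: 0.13
```

```bash
python3 -c "
from h import *
goal([.5600,.2450,.104],77);print(np.round(bot.read_state()['torque'],2))"
```

```text
t 4.95 pos [0.5586 0.2445 0.1038] x [ 0.005 -0.007 -1.   ] jaw deg -20.4 q [ 0.376  0.274  1.885 -0.01   0.98   0.737] F [-0.4  0.7  0.3] w 0.13
  turn tool rad [ 3.013 -0.011 -0.008]
  turn tool rad [-0.128  0.005 -0.007]
  shift cm tool [-0.02  0.11 -0.1 ]
[0.14 0.42 3.35]
```

The moment rose to 3.35 N m, so the bolt is at its stop. I'll relax slightly, release, lift and look.

>>> arm_command([
  [[-0.06,0,0,0,0,0,0],[0,0,0,0,0,0,1],[0,0,0,0,0,0,1],[0,0,0,0,0,0,1],[0,0,0,0,0,0,1],[0,0,0,-3,0,0,1],[0,0,0,-4,0,0,1],[0,0,0,-4,0,0,1],[0,0,0,-3,0,0,1],[0,0,0,0,0,0,1]],
])

```text
time: 5.95
tool_pos: [0.5569, 0.2448, 0.2462]
tcp_rot: [1.428, 1.041, -1.434]
wrist_force: [0.9, 0.1, 0.1]
width: 1.0
```

Run:
```python
from h import *
goal([.516,.0547,.25],152)
for n in ["top","wrist"]:
    i=bot.camera_info(n)
    p,d=bot.read_camera(n); cv2.imwrite(f"pics/{n}2.png",cv2.convertScaleAbs(p,alpha=1.6))
    print(n);P=cloud(d,i);wings(P,(d>0)&(P[...,0]>.3)&(P[...,0]<.8)&(abs(P[...,1])<.4))
```

```text
t 5.95 pos [0.5569 0.2448 0.2462] x [ 0.001 -0.007 -1.   ] jaw deg -17.6 q [ 0.377  0.145  1.759 -0.007  1.24   0.687] F [0.9 0.1 0.1] w 1.0
  turn tool rad [ 1.751  0.002 -0.007]
  turn tool rad [-1.39   0.007  0.002]
  shift cm tool [-0.26  1.86 19.35]
top
[162, 193, 43, 16, 342] [183.1 200.4] ctr mm [559.5 244. ] size [75.  13.7] ang 76.8 z [0.0906 0.1121 0.1152]
[405, 202, 21, 27, 214] [414.9 215.1] ctr mm [ 524.8 -190. ] size [12.2 49.4] ang 145.4 z [0.0901 0.1119 0.1146]
[278, 212, 14, 21, 165] [284.6 221.7] ctr mm [516.5  53.4] size [13.  36.1] ang 151.2 z [0.0897 0.1118 0.1147]
wrist
[317, 147, 19, 81, 1015] [325.8 186.5] ctr mm [560.3 245.6] size [75.8 12. ] ang 77.2 z [0.1094 0.1122 0.1134]
```

View pics/wrist2.png

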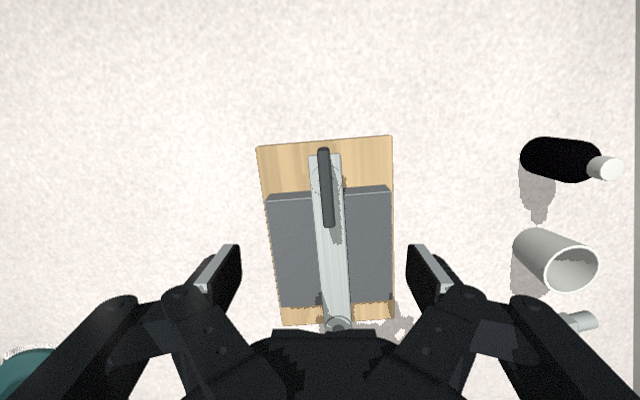

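The wrist image shows the long wing at (326,187) px in line with the bar, at 77.2° against the bar's 77°. The gauge hasn't changed. Next is the short bolt.

>>> arm_command([
  [[0,0,0,0,0.5,4.9,1],[0,0,0,0,0.5,4.9,1],[0,0,0,0,0.5,4.9,1],[0,0,0,0,0.4,4.6,1],[-0.14,0,0,0,0,0,1],[-0.14,0,0,0,0,0,1],[-0.14,0,0,0,0,0,1],[-0.14,0,0,0,0,0,1],[-0.14,0,0,0,0,0,1],[-0.14,0,0,0,0,0,1]],
])

```text
time: 7.05
tool_pos: [0.5, 0.0451, 0.2206]
tcp_rot: [0.768, 1.454, -0.818]
wrist_force: [0.4, 0.7, 0.3]
width: 0.995
```

>>> arm_command([
  [[-0.14,0,0,0,0,0,1],[-0.14,0,0,0,0,0,1],[-0.14,0,0,0,0,0,1],[-0.13,0,0,0,0,0,1],[0,0,0,0,0,0,1]],
])

```text
time: 7.55
tool_pos: [0.4924, 0.0445, 0.2083]
tcp_rot: [0.33, 1.602, -0.37]
wrist_force: [-0.6, -0.2, 0.1]
width: 0.998
```

Run:
```python
from h import *
goal([.516,.0547,.104],152)
for n in ["wrist"]:
    i=bot.camera_info(n)
    p,d=bot.read_camera(n); cv2.imwrite(f"pics/{n}3.png",cv2.convertScaleAbs(p,alpha=1.6))
    print(n);P=cloud(d,i);wings(P,(d>0)&(P[...,0]>.3)&(P[...,0]<.8)&(abs(P[...,1])<.4))
```

```text
t 7.55 pos [0.4924 0.0445 0.2083] x [-0.063 -0.012 -0.998] jaw deg 64.7 q [ 0.046 -0.005  1.993 -0.009  1.218 -1.079] F [-0.6 -0.2  0.1] w 0.998
  turn tool rad [-3.094 -0.06  -0.079]
  turn tool rad [ 0.046 -0.051  0.039]
  shift cm tool [10.25  2.32  2.24]
wrist
[526, 162, 114, 37, 2484] [584.7 179.9] ctr mm [559.2 243.7] size [75.1 12.8] ang 77.0 z [0.0881 0.11   0.1128]
[342, 202, 18, 49, 715] [350.  226.1] ctr mm [515.7  54.6] size [12.2 35.7] ang 151.3 z [0.092  0.1118 0.1132]
```

View pics/wrist3.png

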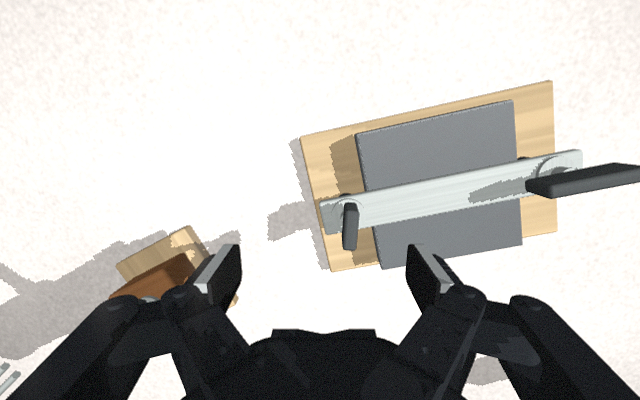

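The short wing is at (350,226) px, which is (515.8,54.6) mm at 151.3°. I'll correct the tilt and centre over it.

>>> arm_command([
  [[0.05,-0.05,0.04,0,2.4,2.2,1],[0,0,0,0,0,0,1],[0,0,0,0,0,0,1]],
])

```text
time: 7.9
tool_pos: [0.5205, 0.0565, 0.2025]
tcp_rot: [0.397, 1.54, -0.398]
wrist_force: [-0.2, 0.6, -0.0]
width: 1.003
```

```bash
python3 -c "
from h import *
goal([.5159,.0546,.104],151.4)"
```

```text
t 7.9 pos [0.5205 0.0565 0.2025] x [-0.006  0.001 -1.   ] jaw deg 61.0 q [ 0.06   0.02   1.978  0.002  1.15  -1.006] F [-0.2  0.6 -0. ] w 1.003
  turn tool rad [3.135e+00 3.000e-03 9.000e-03]
  turn tool rad [-0.007 -0.006  0.002]
  shift cm tool [ 9.86 -0.37 -0.26]
```

>>> arm_command([
  [[0,0,0,0,-0.4,-0.3,1],[0,0,0,2.5,0,0,1],[0,0,0,2.5,0,0,1],[0,0,0,2.0,0,0,1],[0,0,0,0,0,0,1]],
])

```text
time: 8.4
tool_pos: [0.5123, 0.053, 0.1311]
tcp_rot: [0.398, 1.542, -0.402]
wrist_force: [-1.6, -0.1, 0.4]
width: 0.999
```

```bash
python3 -c "
from h import *
goal([.5159,.0546,.104],151.4)"
```

```text
t 8.4 pos [0.5123 0.053  0.1311] x [-0.009 -0.    -1.   ] jaw deg 60.8 q [ 0.054  0.079  2.059  0.     1.012 -1.007] F [-1.6 -0.1  0.4] w 0.999
  turn tool rad [3.131 0.007 0.012]
  turn tool rad [-0.011 -0.008  0.004]
  shift cm tool [2.7  0.33 0.26]
```

>>> arm_command([
  [[-0.01,-0.01,0,0,0.4,0.3,1],[0,0,0,1.5,0,0,1],[0,0,0,1.0,0,0,1],[0,0,0,0,0,0,1]],
])

```text
time: 8.8
tool_pos: [0.5183, 0.0548, 0.1071]
tcp_rot: [0.388, 1.53, -0.395]
wrist_force: [-0.0, 0.4, 0.3]
width: 0.999
```

```bash
python3 -c "
from h import *
goal([.5159,.0546,.104],151.4)"
```

```text
t 8.8 pos [0.5183 0.0548 0.1071] x [ 0.004 -0.005 -1.   ] jaw deg 61.4 q [ 0.061  0.113  2.073 -0.007  0.952 -1.006] F [-0.   0.4  0.3] w 0.999
  turn tool rad [ 3.141  0.004 -0.009]
  turn tool rad [-0.001  0.006  0.003]
  shift cm tool [ 0.31 -0.13 -0.2 ]
```

>>> arm_command([
  [[0,0,0,0.5,-0.15,-0.25,1],[0,0,0,0,0,0,0],[0,0,0,0,0,0,0],[0,0,0,0,0,0,0],[0,0,0,0,0,0,0],[0,0,0,0,0,0,0],[0,0,0,0,0,0,0],[0,0,0,0,0,0,0]],
], newtons=60)

```text
time: 9.6
tool_pos: [0.5159, 0.0543, 0.103]
tcp_rot: [0.388, 1.528, -0.395]
wrist_force: [-0.8, 0.1, -0.6]
width: 0.131
```

```bash
python3 -c "
from h import *
goal([.5159,.0546,.104],151.4)"
```

```text
t 9.6 pos [0.5159 0.0543 0.103 ] x [ 0.005 -0.006 -1.   ] jaw deg 61.4 q [ 0.061  0.113  2.081 -0.008  0.942 -1.006] F [-0.8  0.1 -0.6] w 0.131
  turn tool rad [ 3.141  0.004 -0.012]
  turn tool rad [-0.001  0.008  0.003]
  shift cm tool [-0.1   0.02 -0.01]
```

Gripped. It needs about 74° (1.30 rad).

>>> arm_command([
  [[0.12,0,0,0,0,0,0],[0.12,0,0,0,0,0,0],[0.12,0,0,0,0,0,0],[0.12,0,0,0,0,0,0],[0.12,0,0,0,0,0,0],[0.12,0,0,0,0,0,0]],
])

```text
time: 10.2
tool_pos: [0.5155, 0.054, 0.103]
tcp_rot: [0.963, 1.338, -0.968]
wrist_force: [-0.3, -0.2, 0.6]
width: 0.131
```

```bash
python3 -c "
from h import *
goal([.5159,.0546,.104],77);print(np.round(bot.read_state()['torque'],2))"
```

```text
t 10.2 pos [0.5155 0.054  0.103 ] x [ 0.004 -0.007 -1.   ] jaw deg 18.6 q [ 0.061  0.113  2.082 -0.009  0.943 -0.259] F [-0.3 -0.2  0.6] w 0.131
  turn tool rad [-2.59   0.005  0.009]
  turn tool rad [ 0.552  0.007 -0.004]
  shift cm tool [-0.1   0.06 -0.04]
[-0.06  0.17  0.08]
```

>>> arm_command([
  [[0.12,0,0,0,0,0,0],[0.12,0,0,0,0,0,0],[0.12,0,0,0,0,0,0],[0.1,0,0,0,0,0,0],[0.06,0,0,0,0,0,0],[0.05,0,0,0,0,0,0],[0.05,0,0,0,0,0,0]],
])

```text
time: 10.9
tool_pos: [0.5151, 0.054, 0.1031]
tcp_rot: [1.433, 1.034, -1.438]
wrist_force: [0.3, 1.3, 0.4]
width: 0.133
```

```bash
python3 -c "
from h import *
goal([.5159,.0546,.104],77);print(np.round(bot.read_state()['torque'],2))"
```

```text
t 10.9 pos [0.5151 0.054  0.1031] x [ 0.003 -0.009 -1.   ] jaw deg -18.0 q [ 0.062  0.113  2.081 -0.011  0.945  0.383] F [0.3 1.3 0.4] w 0.133
  turn tool rad [ 3.054 -0.008 -0.011]
  turn tool rad [-0.088  0.007 -0.005]
  shift cm tool [-0.09  0.06 -0.08]
[0.25 0.29 2.38]
```

The stop is reached, with a moment of 2.38 N m and the jaw 5° past it. I'll ease off, release and lift.

>>> arm_command([
  [[0,0,0,0,0,0,0],[-0.06,0,0,0,0,0,0],[0,0,0,0,0,0,1],[0,0,0,0,0,0,1],[0,0,0,0,0,0,1],[0,0,0,0,0,0,1],[0,0,0,-3,0,0,1],[0,0,0,-4,0,0,1],[0,0,0,-4,0,0,1],[0,0,0,-3,0,0,1]],
])

```text
time: 11.9
tool_pos: [0.5105, 0.0552, 0.2408]
tcp_rot: [1.383, 1.077, -1.406]
wrist_force: [0.1, 0.2, -0.0]
width: 1.0
```

>>> arm_command([
  [[0,0,0,0,0,0,1],[0,0,0,0,0,0,1],[0,0,0,0,0,0,1]],
])

```text
time: 12.2
tool_pos: [0.5136, 0.0553, 0.2465]
tcp_rot: [1.391, 1.07, -1.398]
wrist_force: [0.2, -0.9, 0.6]
width: 1.003
```

Run:
```python
from h import *
goal([.516,.0547,.25])
for n in ["top","scene","wrist"]:
    i=bot.camera_info(n)
    p,d=bot.read_camera(n); cv2.imwrite(f"pics/{n}4.png",cv2.convertScaleAbs(p,alpha=1.6))
    print(n);P=cloud(d,i);wings(P,(d>0)&(P[...,0]>.3)&(P[...,0]<.8)&(abs(P[...,1])<.4))
```

```text
t 12.2 pos [0.5136 0.0553 0.2465] x [ 0.    -0.008 -1.   ] jaw deg -14.7 q [ 0.064 -0.033  1.946 -0.008  1.229  0.323] F [ 0.2 -0.9  0.6] w 1.003
  shift cm tool [-0.35  0.25 -0.01]
top
[178, 196, 27, 13, 211] [191.  202.1] ctr mm [557.3 230.7] size [48.6 12.5] ang 76.9 z [0.0902 0.1121 0.1148]
[405, 202, 21, 27, 213] [415.  215.1] ctr mm [ 525. -190.] size [12.1 49.6] ang 145.2 z [0.0908 0.1119 0.1147]
[279, 217, 8, 10, 64] [282.8 221.6] ctr mm [517.  56.] size [14.7 12.2] ang 77.4 z [0.0875 0.1119 0.1145]
scene
[405, 178, 33, 14, 336] [420.8 184.4] ctr mm [559.9 245.7] size [77.4 15.3] ang 75.8 z [0.0869 0.104  0.1129]
[333, 188, 16, 13, 171] [340.5 194.2] ctr mm [517.   54.8] size [35.7 13.4] ang 77.5 z [0.0863 0.1034 0.1127]
[233, 217, 13, 26, 211] [239.  229.5] ctr mm [ 526.7 -188.9] size [12.2 49.6] ang 146.4 z [0.0867 0.1089 0.1131]
wrist
[314, 0, 14, 10, 125] [320.4   4. ] ctr mm [551.8 209. ] size [ 2.8 11.2] ang 165.1 z [0.0858 0.096  0.1053]
[320, 168, 14, 42, 506] [326.1 188.9] ctr mm [516.8  54.9] size [35.5 12. ] ang 77.9 z [0.0963 0.112  0.1134]
```

View pics/scene4.png

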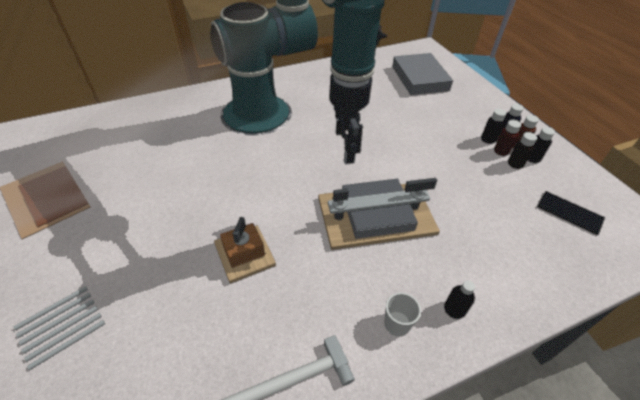

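View pics/wrist4.png

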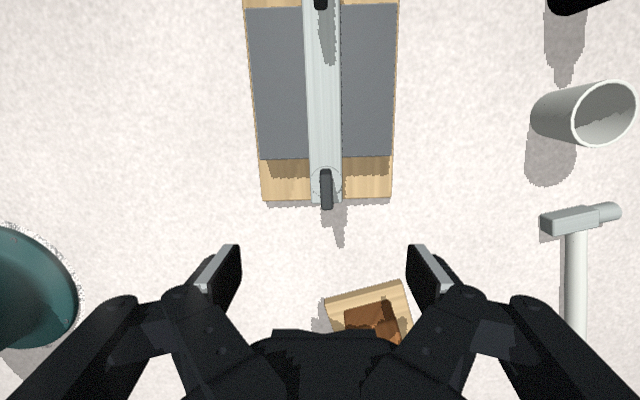

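Both wings are in line with the bar. In the scene view the long wing is at (421,184) px and the short one at (341,194), at about 77° and 77.7° against the bar's 77°. The gauge wing at (239,229) hasn't moved, and the gripper is clear.

```bash
python3 -c "
from workcell import bot
print(bot.finish_job())"
```

```text
the job is handed in; nothing more can be done
None
```

I turned the long-handled bolt clockwise to its stop, then the short-handled one, let go each time, and handed the job in at about 12.4 s of the 48 s allowed. `finish_job` reports no verdict, so these are my own last checks:

- **Stops:** the wrist moment rose from about 0.1 N m to 3.35 N m on the long bolt and 2.38 N m on the short one, which shows each hit its stop.
- **Wing angles:** the long wing read 75.8–77.2° and the short one 77.4–77.9°, against the bar's 77°, so both are within about 1.5° of in line.
- **Partly hidden views:** in the last top view the arm hid part of both wings, so their measured centres and lengths there were off. The scene view, and the wrist view for the short bolt, gave the correct sizes. The long wing's correct wrist reading (77.2°) came right after it was released.
- **Gauge bolt:** its wing was unchanged within measurement noise (about 1 mm and 2°).
- **Gripper:** it ended open at a height of 0.247 m, touching nothing, with a wrist force of about 1 N, the same as its noise in free air.

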